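# Snap the rotor cap onto the mini centrifuge and keep it pressed

### The arm

A 7-joint arm with a two-finger parallel gripper is mounted at the origin on the work surface. World frame = base frame: x ahead of the robot, y to its left, z up, the work surface at z = 0. Lengths are in mm, angles in rad, forces in N, time in s.
With the tool pointing down it reaches from about 350 to 900 mm from the base axis. Payload 8.1 kg.
Tool frame: the origin (TCP) lies between the finger pads; the fingertips stand r.tip_reach ahead of it and the grasp point (between the pads) lies 8 mm behind it (r.tip_reach is the distance from the TCP to the fingertips, in mm); z points along the fingers, y is the line along which they close (so a half turn about z gives the same grasp; the last joint's range is limited). The gripper opens to 85 mm and grips with 20 to 120 N. Pads are 22 mm wide; open, the fingers measure 114 mm over their backs; the gripper's body (76 mm by 85 mm) begins 54 mm behind the grasp point. The pads swing forward as they close: fully open they stand 13 mm farther back than shut.
Start: joints at [1.076, 0.434, 0.025, 1.573, -0.012, 1.134, -0.075], TCP at [238.636, -577.662, 242.323] pointing down, gripper open.
Joint ranges: [-2.62, 2.62], [-0.44, 2.09], [-1.27, 1.32], [0.08, 2.57], [-1.32, 4.46], [0.12, 2], [-2.74, 2.74]. Speed limits (rad/s): [2.22, 2.22, 3.01, 3.01, 3.14, 3.14, 3.14].

### API

Orientations are given as a unit quaternion [x, y, z, w].
In Python, from workcell import r, capture, camera_info, close_job gives the robot as it stands.
- The arm moves only by the shell command python3 -m inch 'ROWS' [FORCE]. ROWS is text: rows parted by semicolons, each of 7 numbers parted by spaces: the shift along the world's x, y, z in units of 0.02 m (1.0 is 0.02 m), then the turn, a rotation vector about the world's x, y, z in units of 60 degrees (1.0 is 60 degrees), then the closure, from 0 (fully open) to 1 (shut). A call has 1 to 20 rows; each row shifts and turns the commanded pose from where the row before left it; what a row does not reach is not made up. A row lasts 1/8 s, in which the tool goes at most 62.5 mm and 10.7 degrees, less where a joint would pass 70% of its speed; a pose out of reach is approached as far as the arm can. A call with a number of a shift or a turn outside -1 to 1 is refused whole. A call with a gripper value outside its range is refused whole. The fingers move at their own pace and stop on an object; FORCE is the grip in N (left out, the last holds). Time passes only in rows, so rows that do not move let the fingers close. It gives the time, the measured TCP pose, the force, the opening and the grip force at its end, in the units of the state.
- r.read_state(): the state, without advancing time (a new reading comes with each control period).
- capture(name): name is "side" or "top"; returns the picture (420x560x3 uint8, red, green, blue); there is no depth.
- camera_info(name): a dict with "K" (3x3 intrinsics, pixels), "rvec" (rotation vector, rad) and "tvec" (3), from world to camera coordinates, as OpenCV has them. Camera axes: x right, y down, z forward; pixel columns grow to the right and rows downward; lengths in mm; the calibration is good to about 2 mm. A picture is of the moment at which its call begins. camera_info takes no time and is no camera call.
- close_job(): hands the job in; it is judged then, once.
The state is a dict: "time_s": time; "joints": joint angles; "joint_velocities": joint speeds; "joint_torque": joint torques, N m; "tool_pos": TCP position; "tool_rot": TCP orientation; "ft_force": force on the tool from outside, world axes, zero at the start; "moment": the same for the moment, N m; "gripper_width": finger opening in mm; "grasp_force": force on a finger pad.
Only numpy, scipy, OpenCV 4.12 (cv2) and the standard library are available. Lean on these libraries where they do the work, as an engineer would, in place of code of your own. Each camera call takes 0.05 s, during which the arm holds its last target. There are 200 camera calls.

### The job

Take the blue rotor cap from the bench, set it on the stud in the middle of the mini centrifuge's rotor and press it straight down until it clicks; do not stop at the click, but keep pressing until the cap sits fully home and the sprung rotor is pushed down to the bottom of its travel. Finish while still holding it pressed down like that: do not let go. Leave the grey cap, the tube rack and the bottle where they stand.

Things in the scene. Friction and masses are not known exactly. Their poses are not given: they have to be found in the camera images.
- blue_cap: blue rotor cap to fit, loose, 60 to 130 g, upright on the bench, round. Origin: centre of its underside, z up. Flange disc 72 mm across, 4 to 8 mm above the origin; from its middle a closed round knob, 30 mm in diameter, rises to 40 mm: grip it from above, fingertips above the disc. Below, an 18 mm hole with a 4 mm high lip opens into a wider cavity; hole and cavity are 34 mm deep
- grey_cap: a spare cap of the same shape and size in grey, same origin and axes; leave it alone
- spinner: the mini centrifuge, a fixed white round housing 152 mm in diameter and 52 mm high with a blue panel; its place differs from run to run. Origin: centre of its underside on the bench
- seat (a point): centre of the aluminium shoulder (34 mm across) on top of the grey rotor (84 mm across, its rim 4 mm lower), 90 mm above the bench with the rotor up; moves down with the rotor. The cap is fully home when its origin lies at this point. The stud rises 28 mm from here
- stud_tip (a point): top of the upright steel stud, 28 mm above the seat; 14.4 mm thick, top 8 mm tapering to 6 mm. Three sloping sprung brass prongs stand out 6.5 to 20 mm above the seat: they stop the cap with its origin about 13 mm above the seat until it is pushed with about 5 to 10 N, then spring in and snap out over its lip as it comes home; the push drops
- rotor (a joint): how far the sprung rotor is pushed down, in m: 0 up, 0.006 at the bottom stop. It starts to move at about 5 N and is at the bottom at about 13 N; springs up when released. It also sinks while the cap is forced over the prongs
- tube_rack: green tube rack, 75 x 120 mm and 56 mm high with its tubes, loose, origin at the centre of its underside; leave it alone
- bottle: amber bottle with a white lid, 60 mm in diameter and 120 mm high, loose, origin at the centre of its underside; leave it alone
Not all that is in view belongs to the job. There is more than one size of the blue_cap; the job needs the larger. There is more than one size of the spinner; the job needs the smaller.

How it is judged (in metres and radians):
On the way, in this order (a step that is already met when the one before it is completed fails the run):
1. the blue cap is set upright on the stud, resting on the prongs and not yet snapped (z of blue_cap in the frame of seat between 0.004 and 0.024 m and horizontal distance between blue_cap and seat below 0.005 m and angle between blue_cap's own z axis and vertical below 0.2 rad).
2. the cap has clicked over the prongs and sits home on the shoulder (z of blue_cap in the frame of seat below 0.002 m and horizontal distance between blue_cap and seat below 0.003 m and angle between blue_cap's own z axis and vertical below 0.08 rad), for 0.2 s.
At the end, for the whole second after the job is handed in: The blue cap sits home on the rotor's shoulder (within 2 mm in height, 3 mm off axis, 0.08 rad of tilt), snapped under the prongs, and the robot is still pressing on it so that the sprung rotor stays at least 4.5 mm of its 6 mm down, at rest, through the last second (all of step 2 and value of joint rotor above 0.0045 m and contact force between any of the fingers, the arm and blue_cap above 3 N and linear speed of blue_cap below 0.02 m/s); the arm keeps its last pose, push and grip.
It fails at once if the grey cap was moved (more than 25 mm) (distance of grey_cap from where it was at the start of the episode above 0.025 m).
It fails at once if the tube rack was moved (more than 25 mm) (distance of tube_rack from where it was at the start of the episode above 0.025 m).
It fails at once if the bottle was moved (more than 25 mm) or knocked over (distance of bottle from where it was at the start of the episode above 0.025 m or angle between bottle's own z axis and vertical above 0.4 rad).
It also fails if it takes over 48 s, if anything falls off the work surface, if the arm or the gripper's body presses on something with over 40 N, if the wrist force passes 120 N, or if a joint passes its speed limit or range.

## Working session

There is one attempt and no reset: what is moved stays moved. The work goes in short steps, Python scripts to look and compute and a shell command to move; the robot and the scene stay as the last step left them, time stands still between calls to the robot, and variables do not carry over. Pictures are saved under pics/ and viewed, at most 10 in all, crops included, and the job is handed in when it is done.

```bash
mkdir -p pics
cat > h.py <<'E'
import numpy as np,cv2
from workcell import r,capture,camera_info,close_job
def snap(n,f):
    im=capture(n); cv2.imwrite('pics/'+f,im[:,:,::-1]); return im
def ray(n,u,v):
    c=camera_info(n);R,_=cv2.Rodrigues(np.array(c['rvec'],float));t=np.array(c['tvec'],float).ravel()
    d=R.T@np.linalg.inv(np.array(c['K']))@[u,v,1.];return -R.T@t,d/np.linalg.norm(d)
def onz(n,u,v,z):
    o,d=ray(n,u,v);return o+d*(z-o[2])/d[2]
def proj(n,p):
    c=camera_info(n);return cv2.projectPoints(np.array([p],float),np.array(c['rvec'],float),np.array(c['tvec'],float),np.array(c['K'],float),None)[0].ravel()
E
python3 - <<'E'
from h import *
a=snap('side','s0.png');b=snap('top','t0.png')
for n in('side','top'):print(n,ray(n,280,210))
print(r.tip_reach,r.read_state())
E
```

```text
side (array([150.62326308, 879.46798899, 989.50379577]), array([ 0.34758213, -0.6668154 , -0.65919942]))
top (array([ 466.46065484,   -1.57736689, 1046.50816384]), array([ 0.12876819, -0.0238636 , -0.99138755]))
11.0 {'time_s': 0.1, 'joints': array([ 1.0763955 ,  0.43509959,  0.02497062,  1.57396122, -0.01162012,
        1.13397725, -0.07509331]), 'joint_velocities': array([-1.58628929e-04, -2.98904543e-05,  1.39174280e-03, -2.83369621e-03,
       -4.20239055e-04,  3.34160334e-04,  1.27331361e-03]), 'joint_torque': array([ 2.87870309e-03, -6.71755528e+01,  1.02814950e+00, -3.16899991e+01,
        1.58431171e-02,  7.31938388e-03,  3.44994373e-05]), 'tool_pos': array([ 238.46651721, -577.28014442,  241.65511497]), 'tool_rot': array([ 9.80879219e-01,  1.94616378e-01, -1.74819229e-04, -6.26202477e-04]), 'ft_force': array([-0.3925735 , -0.24872223,  0.64728206]), 'moment': array([-0.03466843,  0.07087953,  0.01093409]), 'grasp_force': 0.0, 'gripper_width': 85.39574845269001}
```

View pics/t0.png

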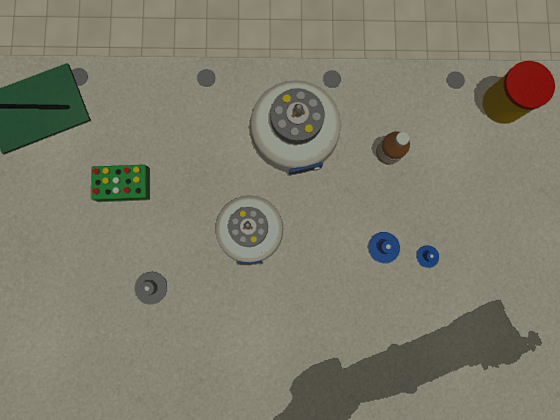

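View pics/s0.png

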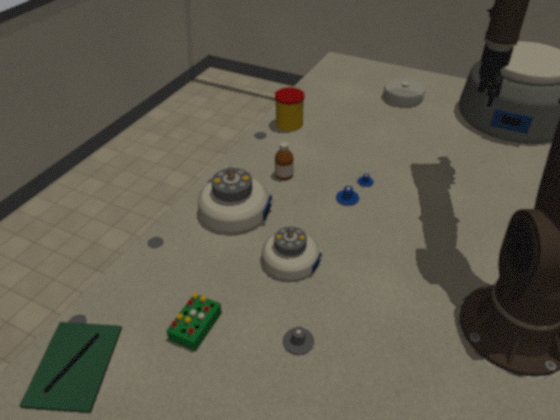

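Top view candidates: blue caps at (384,247) (large) and (428,256) (small), and a grey cap at (151,288). The spinners are at (249,229) (small) and (295,125) (large). I choose the blue cap at (384,247) and the spinner at (249,229). In the side view these are at (348,196) and (290,252). Next I measure and check them in one crop.

```bash
cat > m.py <<'E'
from h import *
def blobs(im,n,mask,z,amin=60):
    k,l,s,c=cv2.connectedComponentsWithStats(mask.astype('uint8'))
    for i in range(1,k):
        if s[i,4]<amin: continue
        cn=max(cv2.findContours((l==i).astype('uint8'),0,1)[0],key=len)
        e=cv2.fitEllipse(cv2.convexHull(cn)) if len(cn)>6 else None
        u,v=e[0]; P=onz(n,u,v,z); f=camera_info(n)['K'][0][0]
        D=np.array(e[1])*np.linalg.norm(P-ray(n,u,v)[0])/f
        print(n,s[i,4],np.round(e[0],1),'P',P.round(1),'size mm',D.round(1))
E
python3 - <<'E'
from m import *
a=cv2.imread('pics/s0.png');b=cv2.imread('pics/t0.png')
for n,im in(('side',a),('top',b)):
    h=cv2.cvtColor(im,cv2.COLOR_BGR2HSV);H,S,V=cv2.split(h)
    print('blue');blobs(im,n,(H>100)&(H<130)&(S>130),8,40)
h=cv2.cvtColor(b,cv2.COLOR_BGR2HSV);H,S,V=cv2.split(h)
# housing: pale
m=np.zeros_like(V);m[190:266,205:290]=1
print('rotor');blobs(b,'top',(m>0)&(V<135)&(S<60)&(np.hypot(*np.meshgrid(np.arange(560)-249,np.arange(420)-228))<28),86,20)
print('bench V',V[300,250],S[300,250],'house',V[229,222],S[229,222],'rotor',V[240,235],S[240,235],'shoulder',V[222,247])
c=np.hstack([cv2.resize(b[185:275,205:295],(400,400),interpolation=2),cv2.resize(b[205:295,360:450],(400,400),interpolation=2)])
cv2.imwrite('pics/c0.png',c)
E
```

```text
blue
side 357 [511.1 120.9] P [ 149.1 -917.1    8. ] size mm [ 87.9 194.6]
side 102 [365.4 180.7] P [ 494.4 -355.3    8. ] size mm [30.5 43.8]
side 244 [347.  196.3] P [ 517.4 -258.7    8. ] size mm [48.8 62.2]
blue
top 89 [305.5 166.9] P [701.8 -85.9   8. ] size mm [ 8.4 87. ]
top 681 [384. 247.] P [ 516.6 -262.1    8. ] size mm [69.2 71.9]
top 349 [427.5 256. ] P [ 496.1 -360.8    8. ] size mm [50.3 53.1]
top 41 [249.4 262.1] P [483.9  42.3   8. ] size mm [ 5.8 56.1]
rotor
top 1054 [247.6 226.4] P [556.7  43.3  86. ] size mm [84.4 87.3]
top 51 [247.  224.9] P [559.7  44.5  86. ] size mm [15.5 24.3]
bench V 142 34 house 153 18 rotor 85 12 shoulder 55
```

View pics/c0.png

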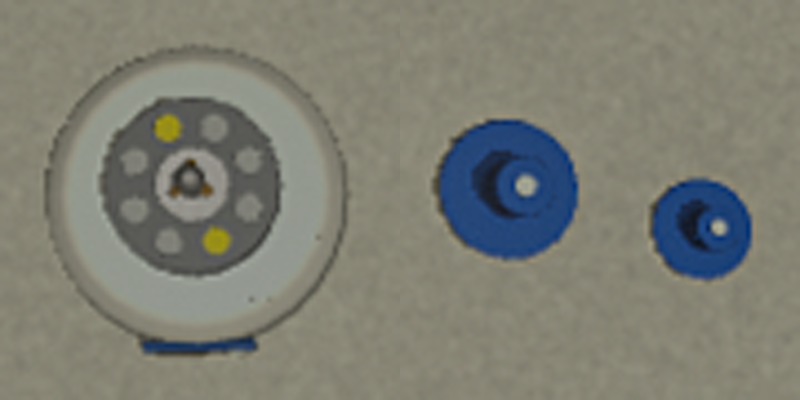

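The crop shows the small spinner with its rotor centred near (247.7,226.8). The larger cap is at about (384,247) and the smaller one at (428,256). The measured sizes fit the description: cap flange about 71 mm, rotor about 85 mm. The cap is at (517,-261) and the rotor at (557,43), both in reach, so I move above the cap.

```bash
python3 -m inch '.82 .93 -.35 0 0 0 0;.82 .93 -.35 0 0 0 0;.82 .93 -.35 0 0 0 0;.82 .93 -.35 0 0 0 0;.82 .93 -.35 0 0 0 0;.82 .93 -.35 0 0 0 0;.82 .93 -.35 0 0 0 0;.82 .93 -.35 0 0 0 0;.82 .93 -.35 0 0 0 0;.82 .93 -.35 0 0 0 0;.82 .93 -.35 0 0 0 0;.82 .93 -.35 0 0 0 0;.82 .93 -.35 0 0 0 0;.82 .93 -.35 0 0 0 0;.82 .93 -.35 0 0 0 0;.82 .93 -.35 0 0 0 0;.82 .93 -.35 0 0 0 0;0 0 0 0 0 0 0;0 0 0 0 0 0 0'
python3 - <<'E'
from h import *
print(r.read_state()['joints'].round(2),r.read_state()['tool_rot'].round(3))
a=snap('side','s1.png');b=snap('top','t1.png')
cv2.imwrite('pics/c1.png',cv2.resize(a[100:240,250:430],(800,600*140*800//(180*600)),interpolation=2)[:600,::-1][:,:,::-1][:, ::-1])
E
```

```text
time_s: 2.48
tool_pos: [516.8, -262.2, 123.2]
tool_rot: [0.981, 0.194, -0.0, 0.0]
ft_force: [-0.5, 0.0, -0.0]
gripper_width: 85.5
grasp_force: 0.0
[ 0.43  0.49 -0.08  1.82  0.05  0.84 -0.85] [ 0.981  0.194 -0.     0.   ]
```

View pics/s1.png

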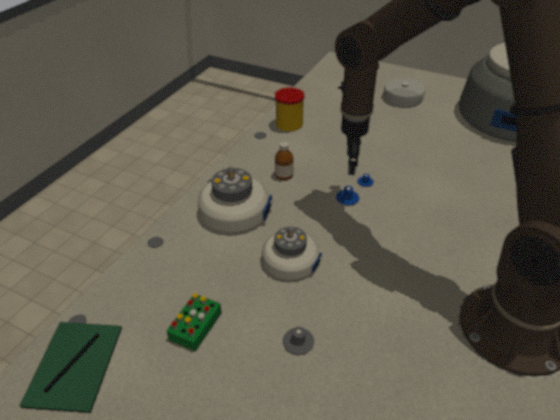

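The gripper is straight above the larger blue cap at (348,196). Only the small cap at (366,180) is close, and it is outside the finger span. I descend and grip.

```bash
python3 -m inch '0 0 -.96 0 0 0 0;0 0 -.96 0 0 0 0;0 0 -.96 0 0 0 0;0 0 -.96 0 0 0 0;0 0 -.96 0 0 0 0;0 0 0 0 0 0 0;0 0 0 0 0 0 .5;0 0 0 0 0 0 1;0 0 0 0 0 0 1;0 0 0 0 0 0 1;0 0 0 0 0 0 1;0 0 0 0 0 0 1;0 0 0 0 0 0 1' 100
python3 -m inch '0 0 0 0 0 0 1;0 0 .5 0 0 0 1;0 0 1 0 0 0 1;0 0 0 0 0 0 1;0 0 0 0 0 0 1'
```

```text
time_s: 4.2
tool_pos: [517.8, -261.7, 28.4]
tool_rot: [0.981, 0.195, 0.0, 0.0]
ft_force: [-1.7, 0.8, 9.0]
gripper_width: 27.1
grasp_force: 97.9
time_s: 4.82
tool_pos: [517.2, -261.4, 57.1]
tool_rot: [0.981, 0.195, -0.0, -0.0]
ft_force: [0.1, -0.7, -1.2]
gripper_width: 27.0
grasp_force: 98.5
```

```bash
python3 -m inch '0 0 1 0 0 0 1;0 0 1 0 0 0 1;0 0 1 0 0 0 1;.12 .95 1 0 0 0 1;.12 .95 1 0 0 0 1;.12 .95 1 0 0 0 1;.12 .95 0 0 0 0 1;.12 .95 0 0 0 0 1;.12 .95 0 0 0 0 1;.12 .95 0 0 0 0 1;.12 .95 0 0 0 0 1;.12 .95 0 0 0 0 1;.12 .95 0 0 0 0 1;.12 .95 0 0 0 0 1;.12 .95 0 0 0 0 1;.12 .95 0 0 0 0 1;.12 .95 0 0 0 0 1;.12 .95 0 0 0 0 1;.1 .95 0 0 0 0 1;0 0 0 0 0 0 1' 
python3 -m inch '0 0 0 0 0 0 1;0 0 0 0 0 0 1'
python3 - <<'E'
from m import *
a=snap('side','s2.png');b=snap('top','t2.png')
for n,im,bb in(('side',a,(170,270,240,340)),('top',b,(170,270,200,310))):
    h=cv2.cvtColor(im,cv2.COLOR_RGB2HSV);H,S,V=cv2.split(h)
    m=np.zeros_like(V);m[bb[0]:bb[1],bb[2]:bb[3]]=1
    blobs(im,n,(m>0)&(H>100)&(H<130)&(S>110),150,20)
    print('expect cap flange',proj(n,(556.7,43.3,152)),'seat',proj(n,(556.7,43.3,90)),'tip',proj(n,(556.7,43.3,118)))
c=np.hstack([cv2.resize(a[170:270,240:340],(400,400),interpolation=2),cv2.resize(b[165:265,200:300],(400,400),interpolation=2)])
s=cv2.resize(cv2.imread('pics/s0.png')[170:270,240:340],(400,400),interpolation=2)
cv2.imwrite('pics/c2.png',cv2.resize(np.hstack([s,c[:,:,::-1]]),(798,266)))
E
```

```text
time_s: 7.32
tool_pos: [555.5, 44.7, 177.3]
tool_rot: [0.981, 0.196, 0.0, -0.0]
ft_force: [-0.1, -1.0, -1.3]
gripper_width: 26.8
grasp_force: 98.6
time_s: 7.58
tool_pos: [555.4, 41.4, 177.3]
tool_rot: [0.981, 0.194, -0.0, 0.0]
ft_force: [0.2, 0.2, -0.2]
gripper_width: 27.3
grasp_force: 98.6
side 31 [265.6 210.2] P [625.  47. 150.] size mm [ 7.4 35.4]
side 257 [291.9 216.5] P [556.1  38.8 150. ] size mm [42.8 64. ]
expect cap flange [290.86820075 216.95744435] seat [290.69741277 235.20017   ] tip [290.7731823  227.10684435]
expect cap flange [245.98848596 223.21022954] seat [247.46445527 226.19815194] tip [246.82200799 224.89759466]
```

View pics/c2.png

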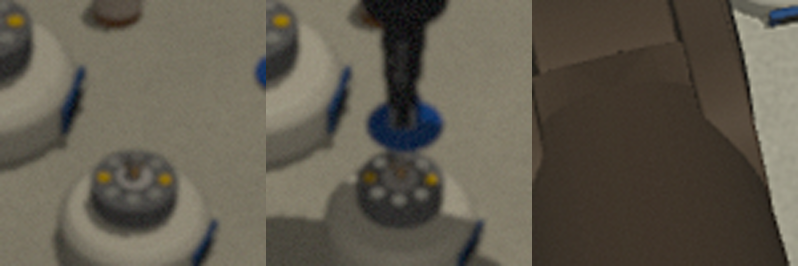

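Left and middle are the side view before and now: the cap is level in the fingers, directly above the rotor, with the disc near (292,216). The arm hides the rotor in the top view (right). I now compare the cap with the rotor in the side view.

Run:
```python
from m import *
a0=cv2.imread('pics/s0.png');a2=cv2.imread('pics/s2.png')
def hsv(i):return cv2.split(cv2.cvtColor(i,cv2.COLOR_BGR2HSV))
yy,xx=np.mgrid[:420,:560]
H,S,V=hsv(a0)
for z in (86,):
  for T in(100,115):
    box=(xx>265)&(xx<316)&(yy>218)&(yy<258)
    blobs(a0,'side',box&(V<T),z,150)
g=cv2.cvtColor(a0[236:240,270:312],cv2.COLOR_BGR2GRAY);print(g)
H,S,V=hsv(a2)
m=(xx>275)&(xx<310)&(yy>195)&(yy<235)&(H>100)&(H<130)&(S>110)
# flange: per-row extents -> widest part
ys=[y for y in range(195,235) if m[y].any()]
for y in ys: print(y,xx[y][m[y]].min(),xx[y][m[y]].max(),end=' | ')
print()
for p in((555.4,41.4,156.9),(555.4,41.4,152.9)):
  t=np.linspace(0,2*np.pi,60);q=np.array([proj('side',(p[0]+36*np.cos(k),p[1]+36*np.sin(k),p[2])) for k in t]);print('pred',q.min(0),q.max(0))
t=np.linspace(0,2*np.pi,60);q=np.array([proj('side',(556.7+42*np.cos(k),43.3+42*np.sin(k),86)) for k in t]);print('pred rotor',q.min(0),q.max(0))
print(proj('side',(556.7,43.3,118)))
print(np.array([proj('side',(566.7,43.3,118)),proj('side',(556.7,53.3,118)),proj('side',(556.7,43.3,128))])-proj('side',(556.7,43.3,118)))
```

```text
side 796 [289.2 242.1] P [550.9  63.7  86. ] size mm [80.5 89.9]
side 928 [289.2 241.7] P [551.4  62.3  86. ] size mm [85.  94.3]
[[114 117 126 114  97  84  85  97 102 107 103  89  81  86 102 106  90  69
   64  58  68  64  81 101 115 116 106  91  80  80  93 105 106  99  86  82
  100 114 124 126 118 113]
 [118 126 126 117  97  78  82  93 101  97  92  85  75  83  99 104 103  83
   77  68  72  79  98 107 116 113 104  85  78  84  99 105 107 103  89  80
   94 117 130 128 125 118]
 [128 133 132 120  94  76  72  82  88  89  81  81  74  74  89 102 106 104
   96  91  94 101 110 113 114 109  97  79  70  76  87  97 101  92  84  74
   93 114 131 133 129 123]
 [134 135 132 114  91  73  66  74  76  75  76  72  75  75  79  92  99 111
  106 103 110 111 112 113 103  96  83  73  73  76  79  86  88  80  76  78
   92 116 137 134 133 130]]
201 294 294 | 205 292 292 | 206 295 295 | 208 295 295 | 209 296 299 | 210 284 301 | 211 283 302 | 212 281 303 | 213 280 304 | 214 280 304 | 215 279 305 | 216 279 305 | 217 279 304 | 218 280 304 | 219 280 304 | 220 280 303 | 221 281 302 | 222 282 301 | 223 283 300 | 224 285 298 | 225 287 295 | 
pred [276.97299022 205.5389693 ] [306.46806631 225.2146486 ]
pred [276.99093427 206.75216088] [306.42372328 226.43894482]
pred rotor [274.10924936 225.03647793] [307.29814199 248.21001725]
[290.7731823  227.10684435]
[[-3.59469114 -1.23517429]
 [-1.78852159  2.46765402]
 [ 0.02759682 -2.94775514]]
```

```bash
python3 -m inch '.19 .15 0 0 0 0 1;0 0 0 0 0 0 1;0 0 -.5 0 0 0 1;0 0 -.5 0 0 0 1;0 0 -.3 0 0 0 1;0 0 0 0 0 0 1;0 0 0 0 0 0 1;0 0 0 0 0 0 1' 
python3 -m inch '0 0 -.2 0 0 0 1;0 0 -.2 0 0 0 1;0 0 -.1 0 0 0 1;0 0 0 0 0 0 1;0 0 0 0 0 0 1'
```

```text
time_s: 8.68
tool_pos: [559.5, 45.6, 151.7]
tool_rot: [0.981, 0.195, 0.0, 0.0]
ft_force: [0.8, 0.5, -0.8]
gripper_width: 27.0
grasp_force: 98.6
time_s: 9.3
tool_pos: [559.3, 45.6, 141.4]
tool_rot: [0.981, 0.195, 0.0, 0.0]
ft_force: [0.8, -0.4, -0.8]
gripper_width: 27.2
grasp_force: 98.6
```

The cap has passed the stud tip with no side force. I continue gently to the prongs.

```bash
python3 -m inch '0 0 -.1 0 0 0 1;0 0 -.1 0 0 0 1;0 0 -.1 0 0 0 1;0 0 0 0 0 0 1;0 0 0 0 0 0 1' 
python3 -m inch '0 0 -.05 0 0 0 1;0 0 -.05 0 0 0 1;0 0 -.05 0 0 0 1;0 0 0 0 0 0 1;0 0 0 0 0 0 1'
```

```text
time_s: 9.93
tool_pos: [559.2, 45.5, 135.3]
tool_rot: [0.981, 0.195, -0.0, 0.0]
ft_force: [-1.2, -0.3, -0.2]
gripper_width: 26.7
grasp_force: 98.6
time_s: 10.55
tool_pos: [559.2, 45.4, 132.3]
tool_rot: [0.981, 0.195, -0.0, 0.0]
ft_force: [0.0, -1.0, 1.0]
gripper_width: 27.2
grasp_force: 98.7
```

```bash
python3 -m inch '0 0 -.1 0 0 0 1;0 0 -.1 0 0 0 1;0 0 -.1 0 0 0 1;0 0 0 0 0 0 1;0 0 0 0 0 0 1' 
python3 -m inch '0 0 -.1 0 0 0 1;0 0 -.1 0 0 0 1;0 0 -.1 0 0 0 1;0 0 0 0 0 0 1;0 0 0 0 0 0 1'
```

```text
time_s: 11.18
tool_pos: [559.6, 45.7, 126.7]
tool_rot: [0.981, 0.195, 0.0, 0.0]
ft_force: [-1.3, -1.2, 5.5]
gripper_width: 27.0
grasp_force: 99.3
time_s: 11.8
tool_pos: [559.0, 45.5, 120.1]
tool_rot: [0.981, 0.195, -0.0, -0.0]
ft_force: [-0.2, -1.3, -0.8]
gripper_width: 27.0
grasp_force: 98.9
```

Run:
```python
from h import *
a=snap('side','s3.png')
cv2.imwrite('pics/c3.png',cv2.resize(a[180:280,240:340],(500,500),interpolation=2)[:,:,::-1])
```

```text
(no output)
```

View pics/c3.png

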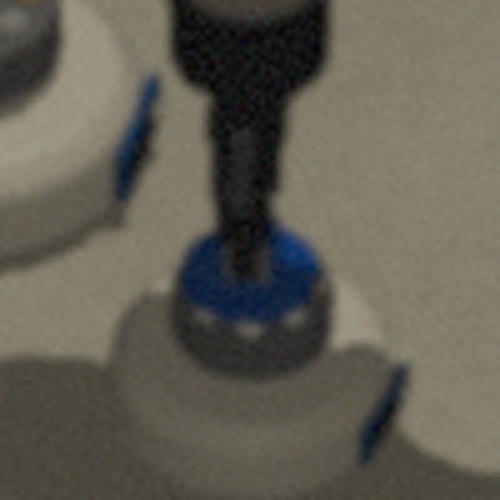

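It clicked: the push rose to 5.5 N and then dropped, and the disc now lies centred on the rotor at about (290,235). I press on to the bottom stop.

```bash
python3 -m inch '0 0 -.1 0 0 0 1;0 0 -.05 0 0 0 1;0 0 0 0 0 0 1;0 0 0 0 0 0 1'; python3 -m inch '0 0 -.1 0 0 0 1;0 0 -.1 0 0 0 1;0 0 0 0 0 0 1;0 0 0 0 0 0 1'
```

```text
time_s: 12.35
tool_pos: [559.5, 45.5, 117.6]
tool_rot: [0.981, 0.195, 0.0, 0.0]
ft_force: [-2.1, -1.8, 4.7]
gripper_width: 27.3
grasp_force: 99.3
time_s: 12.85
tool_pos: [559.5, 45.5, 114.0]
tool_rot: [0.981, 0.195, 0.0, 0.0]
ft_force: [-3.1, -2.9, 10.0]
gripper_width: 26.7
grasp_force: 99.8
```

```bash
python3 -m inch '-.03 -.03 -.1 0 0 0 1;0 0 -.05 0 0 0 1;0 0 0 0 0 0 1;0 0 0 0 0 0 1'; python3 -m inch '0 0 -.05 0 0 0 1;0 0 0 0 0 0 1;0 0 0 0 0 0 1'
```

```text
time_s: 13.35
tool_pos: [559.5, 45.5, 112.3]
tool_rot: [0.981, 0.195, 0.001, -0.0]
ft_force: [-5.3, -0.6, 21.3]
gripper_width: 26.8
grasp_force: 101.7
time_s: 13.72
tool_pos: [559.6, 45.5, 112.2]
tool_rot: [0.981, 0.195, 0.002, 0.0]
ft_force: [-9.6, -1.8, 32.9]
gripper_width: 27.0
grasp_force: 102.9
```

It is at the hard stop (112.2, as predicted). I ease off slightly to leave some margin and check that it holds.

```bash
python3 -m inch '0 0 .03 0 0 0 1;0 0 0 0 0 0 1;0 0 0 0 0 0 1;0 0 0 0 0 0 1;0 0 0 0 0 0 1;0 0 0 0 0 0 1'
python3 - <<'E'
from h import *
a=snap('side','s4.png')
cv2.imwrite('pics/c4.png',cv2.resize(a[180:280,240:340],(500,500),interpolation=2)[:,:,::-1])
E
```

```text
time_s: 14.48
tool_pos: [559.6, 45.5, 112.3]
tool_rot: [0.981, 0.195, 0.001, -0.0]
ft_force: [-6.7, -0.9, 26.6]
gripper_width: 27.1
grasp_force: 101.8
```

View pics/c4.png

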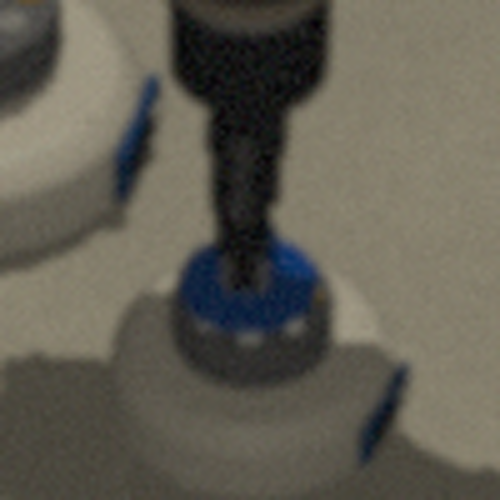

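The cap is level on the rotor, which has sunk to its stop, and it holds at a steady 27 N. I hand in.

```bash
python3 -c "from workcell import close_job;print(close_job())"
```

```text
the job is handed in; nothing more can be done
None
```

I set the larger blue cap on the small centrifuge's stud and clicked it home. I handed the job in at about 14.5 s with the gripper still pressing at about 27 N and the rotor at its bottom stop; the judge's verdict was not shown.

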